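# Seat a control card with its ejector levers

## Robot

A 6-joint arm with a two-finger parallel gripper is mounted at the origin on the work surface. World frame = base frame: x ahead of the robot, y to its left, z up, the work surface at z = 0. Lengths are in m, angles in degrees, forces in N, time in s.
With the tool pointing down it reaches from about 0.4 to 0.825 m from the base axis. Payload 7 kg.
Tool frame: the origin (TCP) lies midway between the tips of the shut fingers; the grasp point (between the pads) lies 19 mm behind it; z points along the fingers, y is the line along which they close (so a half turn about z gives the same grasp; the last joint's range is limited). The gripper opens to 88 mm and grips with 3 to 60 N. Pads are 19 mm wide; open, the fingers measure 130 mm over their backs; the gripper's body (78 mm by 193 mm) begins 47 mm behind the grasp point.
Start: joints at [-49.956, 20.546, 0.682, 0, -70.136, -16.507], TCP at [0.27, -0.619, 0.227] pointing down, gripper open.
Joint ranges: [-176.03, 176.03], [-82.01, 121.73], [-58.28, 71.71], [-173.87, 95.51], [-174.79, -0.11], [-173.66, 173.66]. Speed limits (degrees/s): [136.94, 136.94, 172.46, 180, 180, 180].

## Interface

Orientations are given as a 3x3 rotation matrix whose columns are the frame's x, y, z axes.
In Python, from rig import robot gives the robot as it stands. Calls block until the motion is done:
- robot.goto(position, orientation): joint-space move of the TCP to a pose.
- robot.servo_line(position, ori=None, speed=0.15): straight line of the TCP; ori=None keeps the orientation; speed is the mean speed in m/s.
- robot.movej(angles): joint-space move.
- robot.move_gripper(opening): opening from 0.0 (shut) to 1.0 (fully open); the grip force is fixed at half the most; returns when the fingers have stopped.
- robot.dwell(seconds).
- robot.ik(position, orientation): joint angles nearest the present ones, or None.
- robot.grab_frame(name): name is "side" or "top" or "wrist"; returns (picture, depth): 400x640x3 uint8, red, green, blue; 400x640 float32, m along the optical axis (not along the pixel's ray), 0 where there is no reading.
- robot.camera_info(name): a dict with "vfov" (degrees; the focal length in pixels is half the picture's height over the tangent of half this angle, whatever the lens; pixels are square), "cx", "cy" (the principal point, pixels), "view" (4x4, takes a point from world to camera coordinates); the wrist camera has in their place "T_tool_cam" (4x4, takes a point from camera to tool coordinates, whose origin is the TCP and whose axes are the flange's). Camera axes: x right, y down, z forward; pixel columns grow to the right and rows downward; lengths in m; the calibration is good to about 2 mm. The wrist camera is an equidistant fisheye: a pixel r from the principal point sees the ray r / f radians off the axis. A picture is of the moment at which its call begins: read the wrist's pose just before it. camera_info takes no time and is no camera call.
A pose or a line that the arm cannot do raises robot.Unreachable and nothing moves.
- robot.job_done(): hands the job in; it is judged then, once.
Readings, each from a call of its own:
- robot.read_t(): time.
- robot.read_qpos(): joint angles.
- robot.read_qvel(): joint speeds.
- robot.read_effort(): joint torques, N m.
- robot.read_position(): TCP position.
- robot.read_tcp_rot(): TCP orientation.
- robot.read_force(): force on the tool from outside, world axes, zero at the start.
- robot.read_ft_torque(): the same for the moment, N m.
- robot.read_grip_width(): opening from 0.0 (shut) to 1.0 (fully open).
- robot.read_finger_force(): force on a finger pad.
Only numpy, scipy, OpenCV 4.12 (cv2) and the standard library are available. Lean on these libraries where they do the work, as an engineer would, in place of code of your own. Each camera call takes 0.05 s, during which the arm holds its last target. There are 200 camera calls.

## Task

Take the green control card out of its blue stand, slide it down the guides of the open card rack and let go of it when it stands on its contacts. Then swing both red ejector levers inward, one after the other, pressing each until it comes firm so that the card is fully home and level. Drive the card home with the levers only, never with the hand on the card, do not force the levers or the rack (keep below about 12 N), and leave the other things on the bench where they are.

Things in the scene. Friction and masses are not known exactly. Their poses are not given: they have to be found in the camera images.
- card: Green control card, about 0.3 kg, upright on its long lower edge: board 4 (x) by 150 (y) by 60 mm (z), with an aluminium grip bar 10 mm thick (x), 90 mm long (y), at its middle from z = 50 to 74 mm; low parts on the faces. Origin: middle of the lower edge; z up, y along it. It may go in either way round. The levers press on its top corners beside the bar (z = 60 mm).
- rack: Card rack bolted to the bench, lying open upward: aluminium base 110 by 220 by 12 mm; origin at the centre of its underside, y along the card slot, z up. At y = +-65 to +-78 mm two black guides, each with a slot 7 mm wide in x centred on x = 0, take the card's ends; the slots' end walls (y = +-77.5 mm) are 45 mm high. A red lever with a knob rises at each end.
- slot (a point): On the rack, 74 mm over its origin: middle of the slot at the height of the guides' flared tops. The card goes straight down here, between the open levers, its middle over this point and its length along the rack's y.
- contacts (a point): On the rack, 27 mm over its origin: where the card's lower edge first rests, on stiff contacts that carry its weight. They yield at about 9 N at each end and stay where pushed. Fully home, the edge is 4 to 11.5 mm lower: this differs from rack to rack, is out of sight, and is felt as the lever coming firm.
- socket: Green connector strip in the rack's floor with the card's final seat (part of the rack, 12 mm over the rack's underside, origin on the rack's middle). When the card is fully home its ends rest on the seat belonging to this strip; the seat's height cannot be read from this origin.
- stand: Blue card stand fixed on the bench, base 90 by 190 by 10 mm, origin at the centre of its underside, y along the card. Four cheeks and two end stops up to 34 mm high hold the card upright with its lower edge 10 mm over the bench.
- lever_l (a joint): Swing of the left (+y) ejector lever about its pin, rad; grows as the knob swings outward, away from the card. 1.1 to 1.25: open at the start. It meets the card at 0.5 to 0.6, takes 2 to 5 N at the knob while the card goes down, then comes firm between -0.2 and 0.35 (steep rise; 8 to 9 N at the knob is enough). Stiff hinge, 0.06 N m: stays where left.
- lever_r (a joint): Swing of the right (-y) ejector lever about its pin, rad; grows as the knob swings outward, away from the card. 1.1 to 1.25: open at the start. It meets the card at 0.5 to 0.6, takes 2 to 5 N at the knob while the card goes down, then comes firm between -0.2 and 0.35 (steep rise; 8 to 9 N at the knob is enough). Stiff hinge, 0.06 N m: stays where left.
- knob_l (a point): Centre of the red knob (cylinder along the rack's x, 14 mm diameter, 16 mm long) of the left lever, 55 mm (by a bar 5 mm thick) from its pin, which runs along x at rack (0, +90, 81) mm. At joint value a the knob is at rack y = +(90 + 55 sin(a - 0.6)), z = 81 + 55 cos(a - 0.6) mm. Push it from outside towards the rack's middle and follow its arc.
- knob_r (a point): Centre of the red knob (cylinder along the rack's x, 14 mm diameter, 16 mm long) of the right lever, 55 mm (by a bar 5 mm thick) from its pin, which runs along x at rack (0, -90, 81) mm. At joint value a the knob is at rack y = -(90 + 55 sin(a - 0.6)), z = 81 + 55 cos(a - 0.6) mm. Push it from outside towards the rack's middle and follow its arc.
- tray: Clear plastic tray of fasteners, 100 by 130 by 25 mm, loose; origin under its centre. Leave alone.
- driver: Red-handled screwdriver, 190 mm long, lying on the bench. Leave alone.
- can: Yellow-banded can, 56 mm diameter, 100 mm high, standing; origin under its centre. Leave alone.
Not all that is in view belongs to the job. What is shaped like the rack but orange is not meant.

How it is judged:
By the outcome, as a careful person would: the job done as asked, in the order asked, and still so for the second after the job is handed in, with the robot touching nothing.
It also fails if it takes over 72 s, if anything falls off the work surface, if the arm or the gripper's body presses on something with over 40 N, if the wrist force passes 120 N, or if a joint passes its speed limit or range.

## Working session

There is one attempt and no reset: what is moved stays moved. The work goes in short steps, each a Python script; the robot and the scene stay as the last script left them, time stands still between calls to the robot, and variables do not carry over. Pictures are saved under pics/ and viewed, at most 10 in all, crops included, and the job is handed in when it is done.

```bash
ls; mkdir -p pics
cat > h.py <<'E'
import numpy as np, cv2
from rig import robot
def save(n,im): cv2.imwrite('pics/'+n,im[:,:,::-1])
def cloud(name):
    im,d=robot.grab_frame(name); c=robot.camera_info(name)
    f=200/np.tan(np.radians(c['vfov']/2))
    v,u=np.mgrid[0:400,0:640]
    P=np.stack([(u-c['cx'])/f*d,(v-c['cy'])/f*d,d],-1)
    V=np.array(c['view']); W=(P-V[:3,3])@V[:3,:3]
    W[d<=0]=np.nan
    return im,W
E
python3 - <<'E'
from h import *
for n in('top','side'):
    im,W=cloud(n); save(n+'.png',im); np.savez(n,im=im,W=W)
    c=robot.camera_info(n); print(n,c)
print(robot.camera_info('wrist'),robot.read_t(),robot.read_force())
E
```

```text
pics
top {'vfov': 55.576103248602365, 'cx': 325.00395563864583, 'cy': 202.28993267787916, 'view': array([[-0.00339168, -0.99996529, -0.00761042,  0.01129165],
       [-0.99108088,  0.00437522, -0.13318987,  0.48784143],
       [ 0.13321855,  0.0070908 , -0.99106132,  1.05685448],
       [ 0.        ,  0.        ,  0.        ,  1.        ]])}
side {'vfov': 49.17070592884536, 'cx': 320.81768253499433, 'cy': 197.6696971121311, 'view': array([[-0.98183298, -0.18905323,  0.01621343,  0.47230293],
       [-0.13424033,  0.63168677, -0.76351252,  0.1408672 ],
       [ 0.13410269, -0.75181827, -0.64558947,  1.04143365],
       [ 0.        ,  0.        ,  0.        ,  1.        ]])}
{'vfov': 65.70646984690485, 'cx': 319.66234819738116, 'cy': 201.38161318045536, 'T_tool_cam': array([[-6.91025491e-05, -9.63955138e-01, -2.66064818e-01,
         7.22548400e-02],
       [ 9.99999443e-01,  2.13581282e-04, -1.03352742e-03,
        -9.86905066e-04],
       [ 1.05310053e-03, -2.66064741e-01,  9.63954586e-01,
        -1.59241112e-01],
       [ 0.00000000e+00,  0.00000000e+00,  0.00000000e+00,
         1.00000000e+00]])} 0.1 [ 0.70291219 -0.34672461 -0.74673855]
```

View pics/top.png

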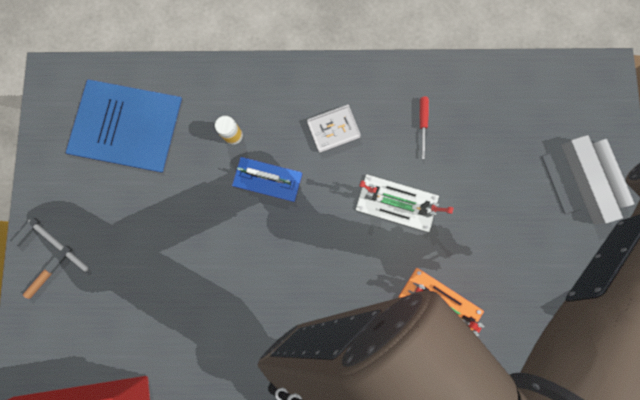

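View pics/side.png

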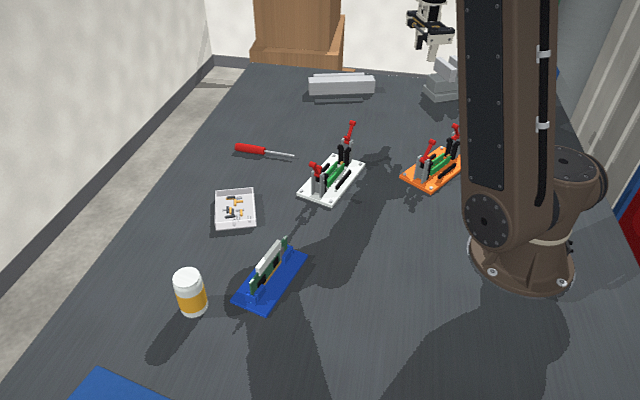

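The top picture shows the blue stand with the card at (267,178) and the white rack at (398,203), levers open at (368,186) and (445,210). The orange decoy is at (440,300). The side view agrees. Next I'll measure them from the clouds.

Run:
```python
from h import *
def fit(P,name):
    (c,s,a)=cv2.minAreaRect(P[:,:2].astype(np.float32)*1000)
    if s[0]<s[1]: a+=90; s=s[::-1]
    print(name,len(P),np.round(c,1),np.round(s,1),'longdir',round(a,2),'z',np.round(np.median(P[:,2])*1000,1))
for n,boxs in (('top',dict(stand=(225,150,310,210),rack=(345,165,460,240))),('side',dict(stand=(220,225,320,320),rack=(285,115,375,210)))):
    z=np.load(n+'.npz'); hsv=cv2.cvtColor(z['im'],cv2.COLOR_RGB2HSV); W=z['W']
    u,v=np.meshgrid(range(640),range(400))
    def sel(b,lo,hi,z0,z1):
        a,b_,c,d=boxs[b]
        m=(u>=a)&(u<=c)&(v>=b_)&(v<=d)&cv2.inRange(hsv,lo,hi).astype(bool)&(W[...,2]>z0)&(W[...,2]<z1)
        m=cv2.morphologyEx(m.astype(np.uint8),cv2.MORPH_OPEN,np.ones((2,2)))>0
        return W[m]
    fit(sel('stand',(100,120,40),(130,255,255),0.003,0.017),n+' stand')
    fit(sel('rack',(0,0,90),(180,60,255),0.005,0.019),n+' rack')
    fit(sel('stand',(0,0,100),(180,80,255),0.07,0.10),n+' bar')
    fit(sel('stand',(40,60,40),(95,255,255),0.03,0.10),n+' board')
    fit(sel('rack',(40,60,40),(90,255,255),0.005,0.04),n+' socket')
    R=np.r_[sel('rack',(0,120,80),(8,255,255),0.03,0.2),sel('rack',(172,120,80),(180,255,255),0.03,0.2)]
    lab=R[:,1]>np.median([R[:,1].min(),R[:,1].max()])
    for k in(0,1):
        Q=R[lab==k]; print('lever',k,np.round(Q[Q[:,2]>Q[:,2].max()-.01].mean(0)*1000,1),Q[:,2].max())
```

```text
top stand 1393 [559.6 178.3] [188.8  89.6] longdir 75.45 z nan
top rack 1862 [ 487.  -206.6] [222.  108.1] longdir 73.31 z nan
top bar 135 [560.5 179.1] [91.6  8.5] longdir 75.61 z 81.8
top board 8 [575.6 239.6] [15.4  0.5] longdir 75.54 z 50.0
top socket 227 [ 486.3 -202.9] [90.6 24.5] longdir 73.13 z 23.7
lever 0 [ 451.4 -316.   131.7] 0.13538614067812205
lever 1 [520.8 -91.  134.2] 0.13872159323599123
side stand 1675 [559.3 183.5] [190.9  86.5] longdir 74.95 z nan
side rack 1051 [ 547.4 -220.3] [235.4 220.5] longdir 162.06 z nan
side bar 258 [557.6 179.7] [100.    8.1] longdir 73.65 z nan
side board 251 [556.  160.5] [196.   21.3] longdir 82.28 z nan
side socket 230 [ 480.7 -206.8] [124.5  32.1] longdir 78.79 z nan
lever 0 [nan nan nan] nan<stdin>:22: RuntimeWarning: Mean of empty slice.
  ret = um.true_divide(
Traceback (most recent call last):
ValueError: zero-size array to reduction operation maximum which has no identity
```

```bash
cat >> h.py <<'E'
def ori(L,s=1):
    L=np.radians(L); x=s*np.array([np.cos(L),np.sin(L),0]); z=np.array([0,0,-1.]); return np.stack([x,np.cross(z,x),z],1)
def wcloud():
    p=np.array(robot.read_position()); R=np.array(robot.read_tcp_rot())
    im,d=robot.grab_frame('wrist'); c=robot.camera_info('wrist'); T=np.array(c['T_tool_cam'])
    f=200/np.tan(np.radians(c['vfov']/2))
    v,u=np.mgrid[0:400,0:640]; a,b=u-c['cx'],v-c['cy']; r=np.hypot(a,b)+1e-9
    t=np.tan(r/f)/r
    P=np.stack([a*t*d,b*t*d,d],-1)
    W=(P@T[:3,:3].T+T[:3,3])@R.T+p; W[d<=0]=np.nan
    return im,W
E
python3 - <<'E'
from h import *
for n,c,L in(('wr',(.487,-.2066),73.3),('ws',(.560,.179),75.5)):
    best=None
    for s in(1,-1):
        R=ori(L,s); q=robot.ik([c[0],c[1],.24],R); print(n,s,q)
    for s in (1,-1):
        try: robot.goto([c[0],c[1],.26],ori(L,s)); print('used',s); break
        except robot.Unreachable: pass
    robot.dwell(.2)
    im,W=wcloud(); save(n+'.png',im); np.savez(n,im=im,W=W)
print(robot.read_t())
E
```

```text
wr 1 [ -1.73040563   6.23005041 -16.45655628   0.         -67.3133933
 165.03040563]
wr -1 [ -1.73040563   6.23005041 -16.45655628   0.         -67.3133933
 -14.96959437]
used 1
ws 1 [ 36.76676852  11.91468405  -9.51735188   0.         -68.56796407
 128.73323148]
ws -1 [ 36.76676852  11.91468405  -9.51735188   0.         -68.56796407
 -51.26676852]
used 1
4.7333
```

View pics/wr.png

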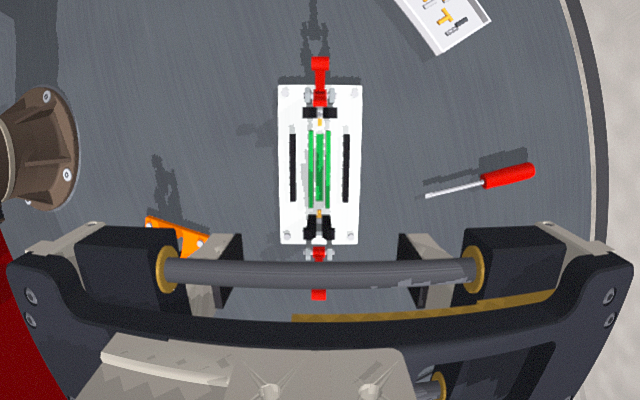

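View pics/ws.png

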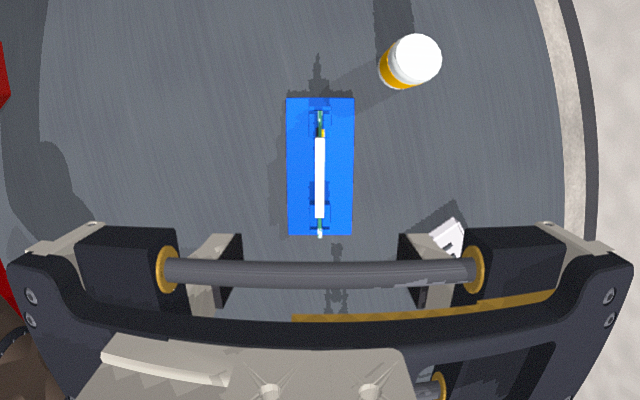

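The first wrist picture shows the rack centred at about (320,163), with black guides at (320,112) and (320,228) and both red levers open. The second shows the stand and the card's bar at (320,178), with the can at (410,60) clear of the gripper.

```bash
cat > m.py <<'E'
from h import *
u,v=np.meshgrid(range(640),range(400))
def sel(im,W,box,lo,hi,z0,z1):
    hsv=cv2.cvtColor(im,cv2.COLOR_RGB2HSV); a,b,c,d=box
    m=(u>=a)&(u<=c)&(v>=b)&(v<=d)&cv2.inRange(hsv,lo,hi).astype(bool)&(W[...,2]>z0)&(W[...,2]<z1)
    return W[m]
def fit(P,name):
    (c,s,a)=cv2.minAreaRect(P[:,:2].astype(np.float32)*1000)
    if s[0]<s[1]: a+=90; s=s[::-1]
    print(name,len(P),np.round(c,1),np.round(s,1),'L',round(a,2),'z',np.round(np.nanmedian(P[:,2])*1000,1)); return c,a
E
python3 - <<'E'
from m import *
z=np.load('ws.npz'); im,W=z['im'],z['W']
fit(sel(im,W,(270,85,365,245),(100,120,40),(130,255,255),.003,.017),'stand')
fit(sel(im,W,(305,125,335,225),(0,0,130),(180,80,255),.073,.095),'bar')
z=np.load('wr.npz'); im,W=z['im'],z['W']
c,a=fit(sel(im,W,(265,75,375,255),(0,0,120),(180,60,255),.007,.017),'rack')
fit(sel(im,W,(300,120,340,215),(40,100,40),(90,255,255),.005,.035),'socket')
y=np.array([np.cos(np.radians(a)),np.sin(np.radians(a))]); x=np.array([y[1],-y[0]])
def rk(P): d=P[:,:2]*1000-c; return np.c_[d@x,d@y,P[:,2]*1000]
for b in((295,95,345,125),(295,205,345,245)):
    Q=rk(sel(im,W,b,(0,0,0),(180,255,70),.05,.10)); print('guide',len(Q),Q.min(0).round(1),Q.max(0).round(1),np.median(Q,0).round(1))
    for zz in (60,70): 
        q=Q[Q[:,2]>zz]; print(zz,len(q), np.percentile(q[:,0],[1,99]).round(1) if len(q) else '', np.sort(q[:,0][q[:,0]<0])[-3:] if len(q) else '', np.sort(q[:,0][q[:,0]>0])[:3] if len(q) else '')
for b in((300,50,340,90),(300,240,340,305)):
    R=np.r_[sel(im,W,b,(0,120,80),(8,255,255),.03,.2),sel(im,W,b,(172,120,80),(180,255,255),.03,.2)]
    Q=rk(R); q=Q[Q[:,2]>Q[:,2].max()-6]; print('knob',Q.max(0).round(1),q.mean(0).round(1),Q[:,1].min().round(1))
im2=cv2.resize(im[75:255,270:370],None,fx=4,fy=3.2,interpolation=cv2.INTER_CUBIC); save('wrc.png',im2[:,:])
E
```

```text
stand 7190 [561.3 181.4] [189.5  90.8] L 75.13 z 11.1
bar 755 [561.4 181.9] [90.1 10. ] L 75.21 z 85.1
rack 8851 [ 488.4 -201.3] [219.9 111.1] L 72.99 z 13.1
socket 695 [ 488.4 -201.9] [97.8 26.2] L 72.89 z 17.8
guide 261 [-18.2  65.5  64.5] [17.1 76.7 77. ] [-3.9 71.1 74. ]
60 261 [-18.2  17.1] [-5.04438652 -5.03613867 -3.9444555 ] [3.9131761  3.91538201 3.9206788 ]
70 216 [-18.2  17.1] [-7.18832007 -7.17914864 -6.12420346] [6.10886139 6.13869768 6.14614371]
guide 329 [-18.1 -78.1  50. ] [ 17.1 -64.6  77. ] [ -3.6 -68.2  72.8]
60 290 [-17.9  16.9] [-4.81462611 -4.81016552 -3.60894396] [2.48382873 3.69772596 3.69873461]
70 200 [-17.9  16.9] [-7.15749457 -7.15460164 -7.14677208] [6.05268917 6.07005641 6.07527602]
knob [  7.6 121.7 138.6] [ -0.2 115.8 135.7] 93.7
knob [  6.9 -78.6 136.4] [  -0.6 -119.3  133.8] -126.7
```

Run:
```python
from m import *
R=ori(75.17)
robot.goto([.5614,.1819,.12],R)
robot.servo_line([.5614,.1819,.058],speed=.08)
f0=robot.read_force()
robot.move_gripper(0.0); robot.dwell(.2)
print(robot.read_grip_width()*88,robot.read_finger_force(),f0,robot.read_force())
robot.servo_line([.5614,.1819,.15],speed=.08); robot.dwell(.2)
print(robot.read_force(),robot.read_ft_torque(),robot.read_t())
# bias check: same height as hover over rack
p=np.array(robot.read_position()); Rt=np.array(robot.read_tcp_rot())
im,W=wcloud(); save('held.png',im); np.savez('held',im=im,W=W,p=p,R=Rt)
T=(W-p)@Rt*1000
hsv=cv2.cvtColor(im,cv2.COLOR_RGB2HSV)
m=(hsv[...,1]<80)&(hsv[...,2]>130)&(abs(T[...,1])<15)&(T[...,0]>12)&(T[...,0]<60)&(T[...,2]>-45)&(T[...,2]<5)
Q=T[m]; print('bar',len(Q),np.percentile(Q,[2,50,98],0).round(1))
m=(hsv[...,1]>80)&(hsv[...,0]>40)&(hsv[...,0]<95)&(abs(T[...,1])<10)&(T[...,0]>46)&(T[...,0]<90)&(abs(T[...,2])<30)
Q=T[m]; print('board',len(Q),np.percentile(Q,[2,50,98],0).round(1) if len(Q) else '')
print(p)
```

```text
9.607649405667416 29.99967634677887 [ 0.04817039 -0.14492639  0.48324843] [0.63852923 0.37328937 0.05979139]
[ 0.31397806 -0.61792083 -3.10910338] [-0.13745225  0.01752757 -0.04365604] 9.175
bar 1678 [[ 12.8  -4.6 -28.3]
 [ 30.5   0.1 -27. ]
 [ 45.    4.8 -13.1]]
board 367 [[ 46.5  -2.  -14.5]
 [ 56.9  -0.1 -13.1]
 [ 73.4   1.7 -11.8]]
[0.56124785 0.18179275 0.14953876]
```

View pics/held.png

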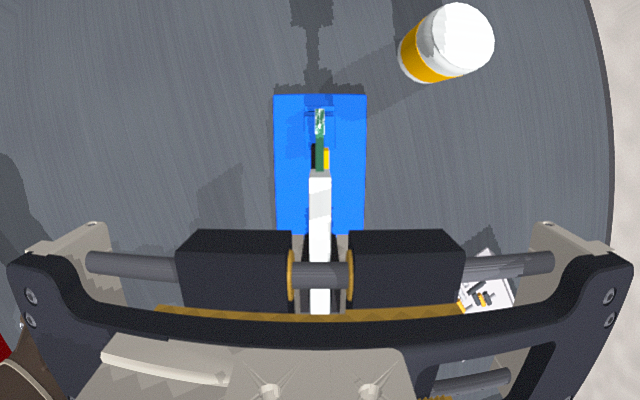

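Held well: the bar is centred between the pads, and its far end sits at +45 mm of the tool. Now I'll carry it over the rack and check it from near.

Run:
```python
from m import *
robot.servo_line([.5614,.1819,.20],speed=.12)
robot.goto([.4879,-.2017,.20],ori(72.95))
robot.servo_line([.4879,-.2017,.145],speed=.08); robot.dwell(.25)
p=np.array(robot.read_position()); Rt=np.array(robot.read_tcp_rot())
im,W=wcloud(); save('over.png',im); np.savez('over',im=im,W=W,p=p,R=Rt)
T=(W-p)@Rt*1000
hsv=cv2.cvtColor(im,cv2.COLOR_RGB2HSV); Z=W[...,2]*1000
def st(n,m,ch):
    Q=T[m]; print(n,len(Q),np.percentile(Q,[1,50,99],0).round(1).tolist() if len(Q) else '')
    return Q
near=(abs(T[...,1])<30)&(T[...,0]>50)&(T[...,0]<90)
Q=st('guide',near&(hsv[...,2]<70)&(Z>70)&(Z<80),0)
print('inner',np.sort(Q[Q[:,1]<0][:,1])[-4:],np.sort(Q[Q[:,1]>0][:,1])[:4])
st('board',(hsv[...,1]>80)&(hsv[...,0]>40)&(hsv[...,0]<95)&(abs(T[...,1])<10)&(T[...,0]>46)&(T[...,0]<90)&(abs(T[...,2])<30),0)
wm=(hsv[...,1]<60)&(hsv[...,2]>110)&(abs(T[...,1])<70)&(T[...,0]>-20)&(T[...,0]<125)&(Z>7)&(Z<18)
Q=st('base',wm,0)
for a,b in((30,45),(45,60),(80,90),(90,105)):
    q=Q[(Q[:,0]>a)&(Q[:,0]<b),1]; print(a,np.percentile(q,[1,99]).round(1),q.min().round(1),q.max().round(1))
print(p,robot.read_t())
save('overc.png',cv2.resize(im[60:260,240:400],None,fx=3,fy=3,interpolation=cv2.INTER_CUBIC))
```

```text
guide 549 [[65.7, -18.6, 69.0], [71.1, -6.2, 71.4], [77.0, 18.3, 75.0]]
inner [-6.19768483 -6.19331772 -6.19324039 -6.19231262] [5.75350547 5.75761909 5.7634163  5.77153691]
board 367 [[46.3, -5.1, -14.5], [56.1, -0.1, -13.1], [73.7, 1.8, 11.3]]
base 9447 [[-18.3, -54.1, 128.7], [51.4, 5.3, 132.4], [109.1, 53.6, 134.2]]
30 [-53.9  53.3] -55.2 54.4
45 [-53.6  53. ] -54.6 54.0
80 [-54.7  54.1] -55.3 54.6
90 [-53.7  54. ] -54.9 55.2
[ 0.48810785 -0.20174337  0.14549161] 12.375
```

View pics/overc.png

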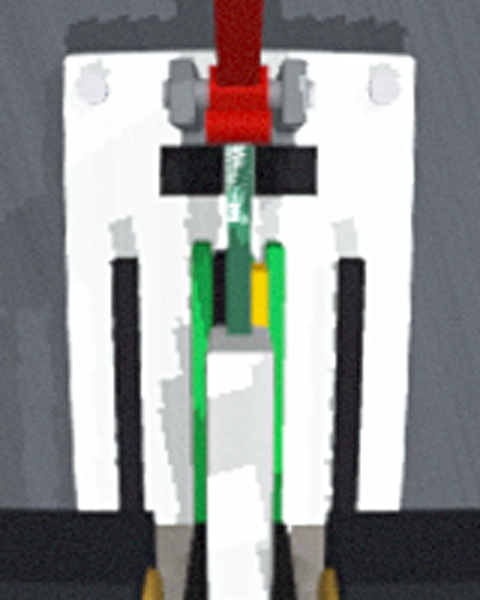

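The card's end lies centred over the black guide's slot (guide at -0.15 mm of the tool's y, 71.4 mm along it), so I'll go down while watching the force.

Run:
```python
from h import *
x,y=.4879,-.2017
f0=np.array(robot.read_force()); print(f0)
z=.145; stop=False
for z in list(np.arange(.125,.079,-.006))+list(np.arange(.0785,.0715,-.0005)):
    robot.servo_line([x,y,z],speed=.06 if z>.079 else .02)
    d=np.array(robot.read_force())-f0
    if z<.08 or np.abs(d).max()>1.5: print(round(z,4),d.round(2),robot.read_position()[2].round(4))
    if d[2]>2.2 or np.hypot(d[0],d[1])>6: break
print(robot.read_t(),robot.read_ft_torque())
```

```text
[-0.2215618  -0.24970833 -3.64274439]
0.0785 [ 0.43 -0.07  0.97] 0.0784
0.078 [0.29 0.07 0.63] 0.078
0.0775 [1.15 0.6  0.35] 0.0775
0.077 [ 0.52 -0.37  0.27] 0.077
0.0765 [ 0.18  0.78 -0.05] 0.0765
0.076 [0.21 0.45 0.51] 0.0759
0.0755 [ 0.57 -0.34 -0.56] 0.0754
0.075 [-0.23  1.32  0.51] 0.075
0.0745 [-1.84  1.78  7.04] 0.0749
16.9833 [ 0.25797759  0.78619225 -0.00423269]
```

```bash
cat > lev.py <<'E'
from h import *
C=np.array([.4879,-.2017,0.]); L=72.95
Y=np.array([np.cos(np.radians(L)),np.sin(np.radians(L)),0]); Zw=np.array([0,0,1.])
def pose(side,a,gap=0.,s=1):
    """side +1 left (+y); shut fingers pressing the knob from outside at joint value a"""
    th=0.75*max(0,.6-a)
    inn=-side*Y
    up=Zw*np.cos(th)+inn*np.sin(th); n=inn*np.cos(th)-Zw*np.sin(th)
    k=C+side*Y*(.090+.055*np.sin(a-.6))+Zw*(.081+.055*np.cos(a-.6))
    p=k-n*(.0165+gap)-up*.003
    x=-side*s*n; z=-up
    return p,np.stack([x,np.cross(z,x),z],1),n
E
python3 - <<'E'
from lev import *
robot.move_gripper(1.0)
robot.servo_line([.4879,-.2017,.20],speed=.12); robot.dwell(.2)
print(robot.read_t())
im,W=wcloud(); save('placed.png',im); np.savez('placed',im=im,W=W)
d=(W-C)*1000; yr=d@Y; xr=d@np.cross(Y,Zw); z=W[...,2]*1000
hsv=cv2.cvtColor(im,cv2.COLOR_RGB2HSV)
m=(hsv[...,1]<80)&(hsv[...,2]>130)&(abs(xr)<12)&(abs(yr)<50)&(z>90)&(z<115)
for a,b in((-50,-30),(-30,-10),(-10,10),(10,30),(30,50)):
    k=m&(yr>a)&(yr<b); print(a,k.sum(),np.median(z[k]).round(1),np.median(xr[k]).round(2))
print(yr[m].min(),yr[m].max())
for sd in(1,-1):
    for s in (1,-1):
        print(sd,s,[None if (q:=robot.ik(*pose(sd,a,0,s)[:2])) is None else np.round(q).tolist() for a in(1.2,.6,.2,-.2)])
robot.move_gripper(0.0); print(robot.read_t())
E
```

```text
19.7
-50 168 102.1 -0.67
-30 241 102.1 -0.66
-10 268 102.2 0.21
10 278 102.1 -0.63
30 222 102.0 0.21
-45.13532367752844 44.68006215259946
1 1 [[14.0, 13.0, -25.0, 0.0, -52.0, 149.0], [10.0, 12.0, -25.0, 0.0, -53.0, 153.0], None, [-22.0, 19.0, -11.0, -37.0, -68.0, -159.0]]
1 -1 [[14.0, 13.0, -25.0, 0.0, -52.0, -31.0], [10.0, 12.0, -25.0, 0.0, -53.0, -27.0], [-5.0, 13.0, -18.0, -20.0, -58.0, -1.0], [-22.0, 19.0, -11.0, -37.0, -68.0, 21.0]]
-1 1 [None, None, [0.0, 12.0, -35.0, 22.0, -50.0, 148.0], [10.0, 17.0, -42.0, 38.0, -55.0, 124.0]]
-1 -1 [[-17.0, 15.0, -22.0, 0.0, -53.0, -0.0], [-13.0, 13.0, -23.0, 0.0, -54.0, -4.0], [0.0, 12.0, -35.0, 22.0, -50.0, -32.0], [10.0, 17.0, -42.0, 38.0, -55.0, -56.0]]
21.175
```

View pics/placed.png

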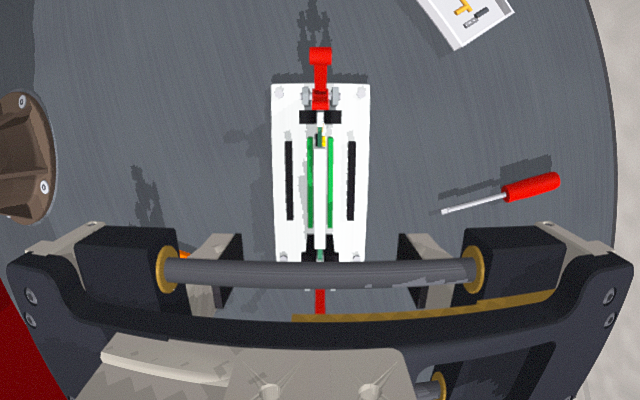

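The card stands level in the guides (bar top 102 mm over its whole length, so its edge is on the contacts). Left lever first.

```bash
cat >> lev.py <<'E'
def press(side,a0=1.25,gap0=.012,stop=8.3,s=-1,afast=.55):
    p,R,n=pose(side,a0,gap0,s)
    robot.goto(p+Zw*.07,R); robot.servo_line(p,speed=.12); robot.dwell(.15)
    f0=np.mean([robot.read_force() for _ in range(3)],0); print('f0',f0.round(2),robot.read_t())
    a=a0; prev=0; i=0; log=[]
    while a>-.26:
        a-= .05 if a>afast+.07 else (.012 if a>.37 else .006)
        p,R,n=pose(side,a,0,s)
        robot.servo_line(p,R,speed=.05 if a>afast+.02 else .02)
        d=np.array(robot.read_force())-f0; F=-d@n
        if F>6: F=np.mean([F]+[-(np.array(robot.read_force())-f0)@n for _ in range(2)])
        log.append((round(a,3),round(F,1),round(float(np.linalg.norm(d)),1)))
        if F>stop or np.linalg.norm(d)>10.5: break
    print(log[::6],log[-8:],robot.read_t())
    return a
def leave(side,a,s=-1):
    p,R,n=pose(side,a,.02,s); robot.servo_line(p,R,speed=.08)
    robot.servo_line(p+Zw*.08-n*.02*0,R,speed=.15)
E
python3 - <<'E'
from lev import *
a=press(1); leave(1,a); print(robot.read_t())
E
```

```text
f0 [ 0.54 -0.21 -0.16] 24.9333
[(1.2, np.float64(-0.1), 0.9), (0.9, np.float64(1.0), 1.5), (0.6, np.float64(0.3), 0.7), (0.528, np.float64(3.0), 3.3), (0.456, np.float64(4.3), 4.4), (0.384, np.float64(4.0), 4.3), (0.336, np.float64(2.8), 3.6), (0.3, np.float64(4.9), 5.1), (0.264, np.float64(3.6), 4.1), (0.228, np.float64(3.8), 4.4), (0.192, np.float64(5.0), 5.3), (0.156, np.float64(6.5), 7.0)] [(0.168, np.float64(5.6), 6.5), (0.162, np.float64(6.7), 7.2), (0.156, np.float64(6.5), 7.0), (0.15, np.float64(6.2), 6.8), (0.144, np.float64(7.2), 7.9), (0.138, np.float64(7.7), 8.3), (0.132, np.float64(8.0), 8.4), (0.126, np.float64(8.6), 9.0)] 43.1167
44.2
```

```bash
cat >> lev.py <<'E'
def heights(name):
    im,W=wcloud(); save(name+'.png',im)
    d=(W-C)*1000; yr=d@Y; xr=d@np.cross(Y,Zw); z=W[...,2]*1000
    hsv=cv2.cvtColor(im,cv2.COLOR_RGB2HSV)
    m=(hsv[...,1]<80)&(hsv[...,2]>110)&(abs(xr)<12)&(abs(yr)<46)&(z>82)&(z<110)
    if m.sum()>20: 
        c=np.polyfit(yr[m],z[m],1); print(name,'bar top z at -75,+75',np.polyval(c,[-75,75]).round(1),m.sum(),yr[m].min(),yr[m].max())
    r=(hsv[...,1]>120)&((hsv[...,0]<8)|(hsv[...,0]>172))&(abs(xr)<12)&(z>85)&(z<155)
    for sg in(1,-1):
        k=r&(sg*yr>25)&(sg*yr<140)
        if k.sum()>10: 
            zt=np.percentile(z[k],98); t=k&(z>zt-4); print(' red',sg,k.sum(),'top',zt.round(1),'y',yr[t].mean().round(1))
E
python3 - <<'E'
from lev import *
heights('after_l')
im,d=robot.grab_frame('side'); save('side2.png',cv2.resize(im[100:220,270:390],None,fx=5,fy=5,interpolation=cv2.INTER_CUBIC))
E
```

```text
after_l bar top z at -75,+75 [103.   95.1] 1224 -29.621711953984466 45.994511953911065
 red 1 589 top 139.1 y 65.3
```

```bash
cat >> lev.py <<'E'
def press2(side,grid,stop=8.3,s=-1,gap0=.012):
    p,R,n=pose(side,grid[0],gap0,s)
    q=robot.read_position(); robot.servo_line([q[0],q[1],max(q[2],.21)],speed=.25)
    robot.goto(p+Zw*.06,R); robot.servo_line(p,speed=.15); robot.dwell(.1)
    f0=np.mean([robot.read_force() for _ in range(3)],0); print('f0',f0.round(2),robot.read_t()); log=[]
    for a in grid[1:]:
        p,R,n=pose(side,a,0,s); robot.servo_line(p,R,speed=.08 if a>.6 else .04)
        d=np.array(robot.read_force())-f0; F=-d@n
        if F>6: F=np.mean([F]+[-(np.array(robot.read_force())-f0)@n for _ in range(2)])
        log.append((round(float(a),3),round(float(F),1),round(float(np.linalg.norm(d)),1)))
        if F>stop or np.linalg.norm(d)>10.5: break
    print(log,robot.read_t()); return a
E
python3 - <<'E'
from lev import *
a=press2(-1,np.r_[1.25,1.1,.95,.8,.66,np.arange(.6,.26,-.03),np.arange(.258,-.25,-.011)])
leave(-1,a); heights('after_r'); print(robot.read_t())
E
```

```text
f0 [ 0.58  0.27 -0.59] 46.175
[(1.1, 2.3, 4.3), (0.95, 4.3, 6.0), (0.8, 0.7, 1.3), (0.66, 0.3, 0.6), (0.6, -0.5, 1.1), (0.57, 0.7, 0.8), (0.54, 1.6, 2.4), (0.51, 2.7, 2.8), (0.48, 5.7, 5.9), (0.45, 5.5, 5.8), (0.42, 4.6, 5.8), (0.39, 5.0, 6.4), (0.36, 4.6, 5.7), (0.33, 4.0, 6.8), (0.3, 4.5, 6.0), (0.27, 3.9, 5.8), (0.258, 4.8, 6.6), (0.247, 4.9, 6.9), (0.236, 4.9, 7.0), (0.225, 4.2, 6.7), (0.214, 5.3, 7.2), (0.203, 5.0, 7.2), (0.192, 5.3, 7.0), (0.181, 4.2, 6.5), (0.17, 3.9, 6.6), (0.159, 5.2, 6.6), (0.148, 4.5, 6.3), (0.137, 5.1, 6.9), (0.126, 5.9, 7.2), (0.115, 6.6, 8.6), (0.104, 7.2, 8.4), (0.093, 7.8, 9.3), (0.082, 8.6, 10.0)] 54.5667
55.7
```

Run:
```python
from lev import *
q=robot.read_position(); robot.servo_line([q[0],q[1],.24],speed=.3)
robot.goto(C+Zw*.25,ori(L,-1)); robot.dwell(.1)
heights('final'); print(robot.read_t())
```

```text
final bar top z at -75,+75 [94.8 95.7] 843 -45.581168038186156 44.36182843572596
 red -1 549 top 139.1 y -65.9
56.575
```

View pics/final.png

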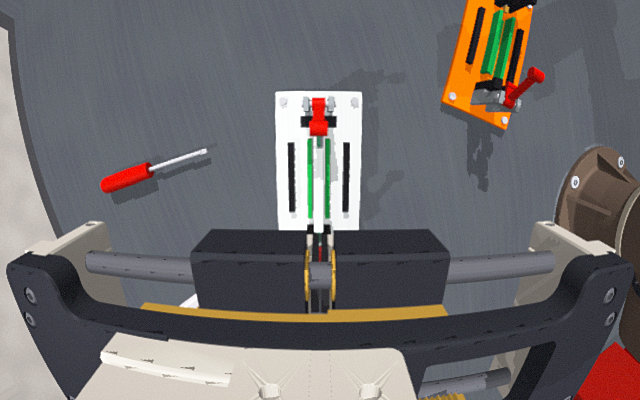

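The right lever is in at (318,115). The left end may still be 0.9 mm high, so I'll press the left lever firm once more; there is time for it.

Run:
```python
from lev import *
a=press2(1,np.r_[.3,.18,.15,np.arange(.138,-.05,-.01)],stop=8.6)
p,R,n=pose(1,a,.02,-1); robot.servo_line(p,R,speed=.1); robot.servo_line(p+Zw*.08,R,speed=.2)
print(robot.read_t())
heights('final2'); print(robot.read_t())
```

```text
f0 [-0.1   0.39  0.46] 58.0
[(0.18, 0.5, 1.4), (0.15, 4.1, 4.6), (0.138, 5.2, 6.2), (0.128, 5.9, 7.2), (0.118, 6.6, 7.8), (0.108, 7.6, 8.7), (0.098, 7.8, 9.0), (0.088, 9.6, 10.8)] 60.3583
61.2583
final2 bar top z at -75,+75 [95.2 95.2] 1162 -28.64613870884056 44.40743337240775
 red 1 593 top 139.1 y 64.7
61.3083
```

```bash
python3 -c "
from rig import robot
print(robot.read_force(),robot.job_done())"
```

```text
the job is handed in; nothing more can be done
[-0.41138321 -0.44520774 -0.01065224] None
```

The card is in the rack, fully home and level (bar top 95.2 mm at both ends): I pressed left then right lever firm, plus a second firm press on the left because that end looked about 0.9 mm high; force peaked at 10.8 N, and I handed in at 61 s with the arm clear.

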